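# Clear the gasket groove of an engine cover, then hang the tool up

## Task

Take the groove tool out of its rest and run its tip along the gasket groove of the engine cover, down in the groove all the way from the end beside the round boss to the other end, slowly (about 3 cm a second or less) and without pressing hard. Then hang the tool by its handle bar on both prongs of the hanger and let go of it. Leave everything else on the bench where it is.

Things in the scene. Friction and masses are not known exactly. Their poses are not given: they have to be found in the camera images.
- stylus: groove tool, 0.15 to 0.3 kg, loose, standing tip down in the rest: a steel stylus under a rectangular bow handle. Origin = the very tip (round, 6 mm diameter); z runs up the tool, y along the handle's bar. Rod 6 mm wide to z = 32 mm, then a cone to 26 mm wide; crossbar 16 (x) x 116 (y) mm at z = 58 to 70 mm, grip bar above it. A half turn about z looks the same
- stylus_bar (a point): centre of the black grip bar, 125 mm straight above the tip, axes as the tool. Bar 12 mm thick in x, 116 mm long in y, 14 mm high, flat-sided. Window below it 48 mm high, 104 mm wide in y. Grip the bar here from above, fingers closing along x; not reported while held: the tip then stays 125 mm straight below the bar's centre
- rest: fixed steel rest holding the tool at the start: base 70 x 150 x 10 mm, two uprights at y = +-36 mm (30 x 14 mm). The tool's crossbar lies on their tops, 75 mm high, between lips up to 85 mm high, 2 mm play: lift the tool straight up. Origin under its centre, y along the tool's bar. Rest and hanger may stand on either side of the cover
- cover: fixed dark cast engine cover, 125 (x) x 190 (y) mm, with a bright raised flange, top 41 mm above the bench. In the flange runs a gasket groove 14 mm wide, 7 mm deep (dark floor), in three straight legs A-B-C-D: x, y = (-35, 60), (20, 30), (20, -30), (-35, -60) mm. Origin on the bench, z up; plate from x = -74 to 50 mm
- groove_A (a point): start of the groove, on its centre line at the height of the flange top (7 mm above the groove's floor), axes as the cover; the groove is closed 9 mm beyond it. A round boss, 22 mm across, rising 16 mm above the flange, stands 31 mm beyond this end only
- groove_B (a point): first bend of the groove, same height as A
- groove_C (a point): second bend of the groove, same height as A
- groove_D (a point): far end of the groove (no boss), same height; closed 9 mm beyond it
- hanger: fixed two-prong hanger: base 120 x 150 x 14 mm (x = -40 to 80 mm), two steel rods of 8 mm diameter at y = +-35 mm, rising at x = 55 mm, bent level towards -x (the front), tops 160 mm above the bench, front ends upturned from x = -22 to -34 mm up to 172 mm high; nothing between the rods above 65 mm. Origin on the bench midway between the rods, z up
- hang_spot (a point): midway between the prongs, at the height of their tops, mid-way along their level part (x = 15 mm), axes as the hanger. To hang the tool: bar along the hanger's y, prongs entering the window as the tool moves along the hanger's +x, then lay the bar on both prongs; its centre comes 7 mm above this point
- spanner: open-ended steel spanner, 170 mm long, lying on the bench just beyond the cover
- bolt0: steel bolt standing on its head, 18 mm across, 34 mm tall (bystander)
- bolt1: a second such bolt (bystander)
- bearing: steel bearing ring lying flat, 52 mm across, 16 mm tall, beyond the cover
- driver: screwdriver with an orange grip, 180 mm long, lying near the robot
There are look-alikes about, which are no part of the job. There is more than one size of the stylus; the job needs the middle-sized. Leave any yellow look-alike of the cover alone.

How it is judged:
By the outcome, as a careful person would: the job done as asked, in the order asked, and still so for the second after the job is handed in, with the robot touching nothing.
It also fails if it takes over 72 s, if anything falls off the work surface, if the arm or the gripper's body presses on something with over 40 N, if the wrist force passes 120 N, or if a joint passes its speed limit or range.

## Robot

A 6-joint arm with a two-finger parallel gripper is mounted at the origin on the work surface. World frame = base frame: x ahead of the robot, y to its left, z up, the work surface at z = 0. Lengths are in m, angles in rad, forces in N, time in s.
With the tool pointing down it reaches from about 0.275 to 0.825 m from the base axis. Payload 4.9 kg.
Tool frame: the origin (TCP) lies midway between the tips of the shut fingers; the grasp point (between the pads) lies bot.grip_depth behind it (bot.grip_depth is the distance from the TCP to the grasp point, in m); z points along the fingers, y is the line along which they close (so a half turn about z gives the same grasp; the last joint's range is limited). The gripper opens to 85 mm and grips with 20 to 120 N. Pads are 22 mm wide; open, the fingers measure 114 mm over their backs; the gripper's body (76 mm by 85 mm) begins 54 mm behind the grasp point. The pads swing forward as they close: fully open they stand 13 mm farther back than shut.
Start: joints at [1.191, 0.326, -0.193, 1.052, 0, 1.437], TCP at [0.134, 0.533, 0.231] pointing down, gripper open.
Joint ranges: [-2.65, 2.65], [-0.97, 1.79], [-1.3, 1.35], [-1.93, 2.1], [-1.47, 1.37], [-3.14, 3.14]. Speed limits (rad/s): [2.57, 2.57, 3.14, 3.14, 3.14, 3.14].

## Interface

Orientations are given as a rotation vector (axis times angle).
In Python, from station import bot gives the robot as it stands. The module is installed in compiled form; this text tells all that it offers.
- The arm moves only by the tool servo_tool, never from a script. Its argument "targets" is a list of rows, each a list of 6 numbers: the shift along the world's x, y, z each as a share of 200 mm, from -1 to 1, then the turn, a rotation vector about the world's x, y, z each as a share of 0.5 rad, from -1 to 1. In form: [[tx, ty, tz, ax, ay, az], ...]. A call has 1 to 5 rows; each row is the pose to reach, as a shift and turn from the pose commanded when the call began; what a row does not reach only later rows make up. A row lasts 1/10 s, in which the tool goes at most 50 mm and 8.59 degrees, less where a joint would pass 70% of its speed; a pose out of reach is approached as far as the arm can. A call with a number of a shift or a turn outside -1 to 1 is refused whole. A call with a gripper value outside its range is refused whole. "hand" is the finger opening in mm, from 0 to 85.4, set as the call begins (left out, the last holds). The fingers move at their own pace and stop on an object; "grip_force" is the grip in N (left out, the last holds). Time passes only in rows, so rows that repeat a pose let the fingers close. It gives the time, the measured TCP pose, the force, the opening and the grip force at its end, in the units of the state.
- bot.state(): the state, without advancing time (a new reading comes with each control period).
- bot.read_camera(name): name is "scene" or "side" or "wrist"; returns a dict with "img" (400x640x3 uint8, blue, green, red), "z_map" (400x640 float32, m along the optical axis (not along the pixel's ray), 0 where there is no reading), "mtx" (3x3 intrinsics, pixels), "extrinsics" (4x4, takes a point from world to camera coordinates). Camera axes: x right, y down, z forward; pixel columns grow to the right and rows downward; lengths in m; the calibration is good to about 2 mm. A picture is of the moment at which its call begins.
- bot.job_done(): hands the job in; it is judged then, once.
The state is a dict: "time": time; "q": joint angles; "dq": joint speeds; "effort": joint torques, N m; "eef_pos": TCP position; "tcp_rot": TCP orientation; "ft_force": force on the tool from outside, world axes, zero at the start; "torque": the same for the moment, N m; "grip_width": finger opening in m; "grasp_force": force on a finger pad.
Only numpy, scipy, OpenCV 4.12 (cv2) and the standard library are available. Lean on these libraries where they do the work, as an engineer would, in place of code of your own. Each camera call takes 0.05 s, during which the arm holds its last target. There are 200 camera calls.

## Working session

There is one attempt and no reset: what is moved stays moved. The work goes in short steps, Python scripts to look and compute and a tool call to move; the robot and the scene stay as the last step left them, time stands still between calls to the robot, and variables do not carry over. Pictures are saved under pics/ and viewed, at most 11 in all, crops included, and the job is handed in when it is done.

Besides the shell and the picture viewer there is one more tool, called after ">>>" as a command line: name --pt "numbers of a row" for each row, then --argument value for the rest. servo_tool: Moves the arm, as the interface text tells. Its arguments: {"type":"object","properties":{"targets":{"type":"array","items":{"type":"array","items":{"type":"number","minimum":-1,"maximum":1}}},"hand":{"type":"number"},"grip_force":{"type":"number"}},"required":["targets"]}

```bash
mkdir -p pics
cat > h.py <<'E'
import numpy as np, cv2
from station import bot
def cap(n):
    d=bot.read_camera(n); np.savez(f'{n}.npz',**d); return d
def load(n): return dict(np.load(f'{n}.npz'))
def pt(d,u,v,z=None):
    "pixel -> world, by depth or by plane z"
    K=d['mtx'];E=d['extrinsics'];R=E[:3,:3];t=E[:3,3]
    ray=np.linalg.inv(K)@np.array([u,v,1.]); c=-R.T@t; r=R.T@ray
    s=(z-c[2])/r[2] if z is not None else d['z_map'][int(round(v)),int(round(u))]
    return c+s*r
def cloud(d):
    K=d['mtx'];E=d['extrinsics'];R=E[:3,:3];t=E[:3,3]
    v,u=np.mgrid[:400,:640]; Z=d['z_map']
    p=np.stack([(u-K[0,2])/K[0,0]*Z,(v-K[1,2])/K[1,1]*Z,Z],-1)
    w=(p-t)@R; w[Z==0]=np.nan; return w
E
python3 - <<'E'
from h import *
s=bot.state(); print(s, bot.grip_depth)
for n in ['scene','side','wrist']:
    d=cap(n); cv2.imwrite(f'pics/{n}0.png',d['img']); E=d['extrinsics'];print(n,-E[:3,:3].T@E[:3,3],E[2,:3])
E
```

```text
{'time': 0.0, 'q': array([ 1.19078499e+00,  3.26939534e-01, -1.93597693e-01,  1.05199071e+00,
       -1.22960771e-05,  1.43658964e+00]), 'dq': array([-0.00087695, -0.0003844 , -0.0011108 ,  0.00176051,  0.00115521,
        0.00028771]), 'effort': array([-3.81812715e-04, -4.43391716e+01,  2.62441260e+01,  1.51727046e-02,
       -1.32514683e-04,  6.78335596e-06]), 'eef_pos': array([0.13361221, 0.53292025, 0.23049896]), 'tcp_rot': array([-3.85085067e-01, -3.11746936e+00,  2.63515301e-03]), 'ft_force': array([0.36937954, 0.08752346, 0.57977745]), 'torque': array([-0.02954285,  0.00365025,  0.01543563]), 'grasp_force': 0.0, 'grip_width': 0.08530356501653837} 0.0187
scene [ 1.48474757 -0.39596286  1.13562352] [-0.67499973  0.23816675 -0.69832082]
side [-0.13802251 -0.91357167  0.88118542] [ 0.49076842  0.65240579 -0.57750588]
wrist [0.06998402 0.54915885 0.37327978] [ 0.252981   -0.06474115 -0.96530265]
```

View pics/scene0.png

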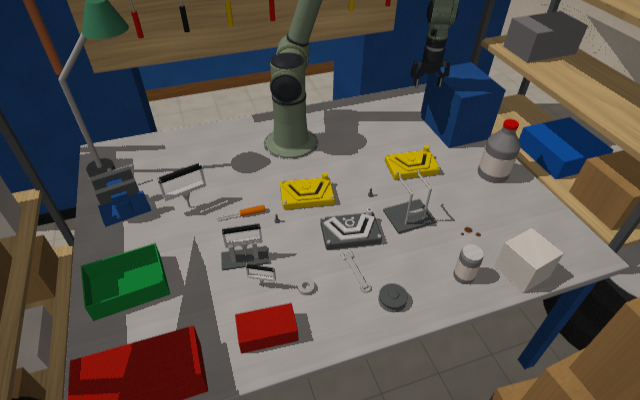

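View pics/side0.png

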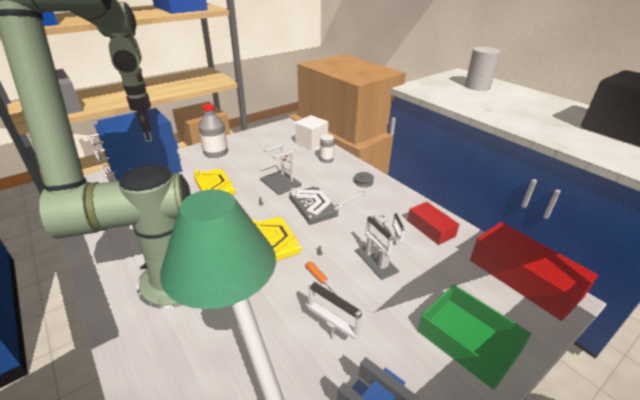

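The scene view shows the rest with the tool at about (243,245), the dark cover at (350,230) with its boss near (370,213), and the hanger at (412,205). A large stylus stands at (183,185) and a small one at (262,270). In the side view the rest is at (378,250), the cover at (314,203) and the hanger at (282,170).

Run:
```python
from h import *
np.set_printoptions(precision=4,suppress=True)
d=load('scene'); w=cloud(d)
for u,v in [(224,233),(261,228),(222,262),(270,262),(350,230),(370,211),(325,240),(380,240),(400,178),(429,182),(388,214),(420,228),(413,212)]:
    print(u,v,w[v,u])
# crop enlarge
im=d['img'][160:290,200:470]; cv2.imwrite('pics/sc1.png',cv2.resize(im,(800,385),interpolation=cv2.INTER_CUBIC))
# black bar pixels near rest
m=(d['img'].max(2)<60)
roi=m[215:275,205:285]&(w[215:275,205:285,2]>0.1)
P=w[215:275,205:285][roi]; print(len(P),P.mean(0),P.min(0),P.max(0))
```

```text
224 233 [ 0.5574 -0.369   0.1393]
261 228 [ 0.4471 -0.24    0.0014]
222 262 [ 0.5598 -0.394   0.0122]
270 262 [ 0.6023 -0.2481  0.0036]
350 230 [0.5841 0.0343 0.0375]
370 211 [0.5396 0.1251 0.0556]
325 240 [ 0.5918 -0.057   0.0289]
380 240 [0.642  0.1198 0.0183]
400 178 [0.5198 0.2336 0.1592]
429 182 [ 0.4187  0.4328 -0.0009]
388 214 [0.5375 0.1994 0.0143]
420 228 [ 0.6215  0.2842 -0.0016]
413 212 [0.5962 0.2592 0.0616]
164 [ 0.5622 -0.3178  0.1444] [ 0.5501 -0.3728  0.1011] [ 0.6977 -0.264   0.1548]
```

View pics/sc1.png

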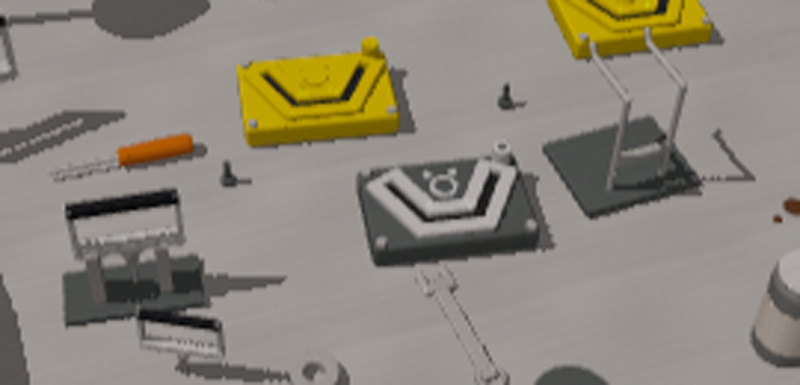

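The crop shows the tool bar on the rest at left, the silver-flanged cover in the middle with its boss at (502,150), and the hanger with its prongs pointing toward the robot. I'm moving the wrist camera over the cover and hanger.

>>> servo_tool --pt "0.65 -0.7 0.3 0 0 0" --pt "0.65 -0.7 0.3 0 0 0" --pt "0.65 -0.7 0.3 0 0 0" --pt "0.65 -0.7 0.3 0 0 0" --hand 85

```text
time: 0.55
eef_pos: [0.2643, 0.3922, 0.2915]
tcp_rot: [-0.384, -3.118, 0.001]
ft_force: [0.3, 1.3, 0.8]
grip_width: 0.0851
grasp_force: 0.0
```

>>> servo_tool --pt "0.65 -0.7 0.3 0 0 0" --pt "0.65 -0.7 0.3 0 0 0" --pt "0.65 -0.7 0.3 0 0 0" --pt "0.65 -0.7 0.3 0 0 0"

```text
time: 0.95
eef_pos: [0.3943, 0.2522, 0.3517]
tcp_rot: [0.385, 3.118, 0.0]
ft_force: [0.9, 1.0, 0.4]
grip_width: 0.0846
grasp_force: 0.0
```

>>> servo_tool --pt "0.5 -0.7 0.1 0 0 0" --pt "0.5 -0.7 0.1 0 0 0" --pt "0.5 -0.7 0.1 0 0 0" --pt "0.5 -0.7 0.1 0 0 0" --pt "0.5 -0.7 0.1 0 0 0"

```text
time: 1.45
eef_pos: [0.4952, 0.1111, 0.3707]
tcp_rot: [-0.393, -3.117, 0.001]
ft_force: [0.6, 0.1, -0.6]
grip_width: 0.0851
grasp_force: 0.0
```

Run:
```python
from h import *
d=cap('wrist'); cv2.imwrite('pics/w1.png',d['img']);print(d['mtx'][0,0],bot.state()['eef_pos'],bot.state()['q'],bot.state()['time'])
cap('scene');cap('side')
```

```text
360.15185720965593 [0.49401481 0.11261795 0.37064647] [ 7.82003411e-02  1.91269187e-01 -1.98207188e-02  1.36059840e+00
  2.66846872e-04  3.27045177e-01] 1.5
```

View pics/w1.png

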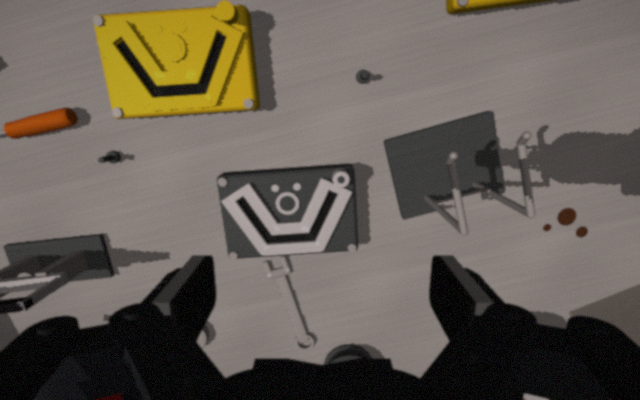

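The wrist view shows the cover's flange from about (222,165) to (355,257), with the boss ring at (340,180) beside the right end. The prongs run from (453,155) to (463,232) and from (524,140) to (531,215). I'll measure these and the tool bar.

```bash
cat > meas.py <<'E'
from h import *
np.set_printoptions(precision=4,suppress=True)
def pca(P):
    c=P.mean(0); _,s,V=np.linalg.svd(P-c,full_matrices=False); return c,V[0],s/np.sqrt(len(P))
def cover(d,roi):
    y0,y1,x0,x1=roi; g=cv2.cvtColor(d['img'],cv2.COLOR_BGR2GRAY); w=cloud(d)
    k=4; G=cv2.resize(g[y0:y1,x0:x1],None,fx=k,fy=k,interpolation=cv2.INTER_CUBIC)
    t,_=cv2.threshold(G,0,255,cv2.THRESH_OTSU); B=(G>t).astype(np.uint8)
    cs,h=cv2.findContours(B,cv2.RETR_CCOMP,cv2.CHAIN_APPROX_NONE)
    out=[]
    for c,hh in zip(cs,h[0]):
        a=cv2.contourArea(c)/k/k
        if hh[3]>=0 and a>100:
            m=np.zeros_like(B); cv2.drawContours(m,[c],-1,1,-1)
            v,u=np.nonzero(m)
            P=np.array([pt(d,(uu+.5)/k-.5+x0,(vv+.5)/k-.5+y0,.041) for uu,vv in zip(u[::3],v[::3])])[:,:2]
            box=cv2.minAreaRect((P*1000).astype(np.float32))
            out.append((a,*pca(P),box))
    return t,out
def groove_centroid():
    A,B=np.array([-35,60.]),np.array([20,30.]); n=(A-B)/np.linalg.norm(A-B); L=62.65+9
    return (2*L*(B+n*L/2)[0]+60*20)/(2*L+60)
E
python3 - <<'E'
from meas import *
d=load('wrist'); w=cloud(d)
print('cx',groove_centroid())
for a in (cover(d,(150,270,205,370))[1]): print(a)
for u,v in [(340,180),(288,240),(222,182),(350,247)]: print(u,v,w[v,u],pt(d,u,v,.041))
# prongs
m=(w[...,2]>.135)&(w[...,0]>.4); m[:120]=0; m[250:]=0; m[:,:400]=0; m=m.astype(np.uint8)
n,l,st,c=cv2.connectedComponentsWithStats(m,connectivity=8)
for i in range(1,n):
    if st[i,4]>20:
        v,u=np.nonzero(l==i); P=np.array([pt(d,a,b,.156) for a,b in zip(u,v)])[:,:2]
        print('rod',st[i],pca(P),P[:,0].min(),P[:,0].max(),w[v,u,2].min(),np.median(w[v,u,2]),w[v,u,2].max())
# bar in scene + side
for n,roi in (('scene',(215,275,205,285)),('side',(200,260,355,420))):
    d=load(n); w=cloud(d); y0,y1,x0,x1=roi
    m=(d['img'].max(2)<60)&(w[...,2]>.125)&(w[...,2]<.17)
    v,u=np.nonzero(m[y0:y1,x0:x1]); P=w[v+y0,u+x0]
    c,a,s=pca(P[:,:2]); print(n,len(P),c,a,s,np.ptp((P[:,:2]-c)@a),P[:,2].min(),P[:,2].max())
    t=P[:,2]>P[:,2].max()-.008; print(' top',P[t].mean(0))
E
```

```text
cx -2.1685797113672707
(167.59375, array([0.5469, 0.0482]), array([ 0.6434, -0.7655]), array([0.0052, 0.0051]), ((546.8960571289062, 48.38739013671875), (19.787145614624023, 20.136653900146484), 75.59271240234375))
(937.4375, array([ 0.5779, -0.0337]), array([0.9781, 0.2082]), array([0.0219, 0.0086]), ((574.5840454101562, -40.72239685058594), (96.63907623291016, 39.12612533569336), 20.050458908081055))
(1314.90625, array([0.5748, 0.0429]), array([-0.1749, -0.9846]), array([0.0419, 0.0212]), ((568.4110107421875, 44.00946807861328), (137.4139862060547, 71.922607421875), 79.98446655273438))
340 180 [0.53   0.1258 0.0582] [0.5337 0.1257 0.041 ]
288 240 [0.6008 0.0339 0.0357] [0.5989 0.0349 0.041 ]
222 182 [ 0.4977 -0.0297  0.036 ] [ 0.497  -0.0281  0.041 ]
350 247 [0.6324 0.1165 0.0371] [0.6308 0.1166 0.041 ]
rod [516 131  20  87 858] (array([0.5523, 0.3083]), array([ 0.9993, -0.0367]), array([0.0271, 0.0035])) 0.5066120225383076 0.5970274289920863 0.13522143068255063 0.15922412799962066 0.1731840546563293
rod [447 152  21  84 737] (array([0.5535, 0.2384]), array([ 1.    , -0.0096]), array([0.0264, 0.0028])) 0.5087177037775693 0.5989685774585277 0.1352033158351326 0.15934718953060706 0.17349071203135058
scene 163 [ 0.5611 -0.3184] [-0.1314 -0.9913] [0.0315 0.0026] 0.11040633143944736 0.13319123914346537 0.1529537374638608
 top [ 0.5605 -0.3206  0.1485]meas.py:4: RuntimeWarning: Mean of empty slice.
  c=P.mean(0); _,s,V=np.linalg.svd(P-c,full_matrices=False); return c,V[0],s/np.sqrt(len(P))
  ret = um.true_divide(
Traceback (most recent call last):
  File "meas.py", line 4, in pca
    c=P.mean(0); _,s,V=np.linalg.svd(P-c,full_matrices=False); return c,V[0],s/np.sqrt(len(P))
                                                                        ~^^^
IndexError: index 0 is out of bounds for axis 0 with size 0
```

Cover: yaw about -10°, origin about (0.577, 0.0425). Hanger: yaw about 0°, spot about (0.554, 0.273). Next I'm going above the tool.

>>> servo_tool --pt "0.15 -1 -0.1 0 0 -1" --pt "0.15 -1 -0.1 0 0 -1" --pt "0.15 -1 -0.1 0 0 -1" --pt "0.15 -1 -0.1 0 0 -1" --pt "0.15 -1 -0.1 0 0 -1"

```text
time: 2.1
eef_pos: [0.5234, -0.0894, 0.35]
tcp_rot: [-1.151, -2.922, 0.002]
ft_force: [0.0, 0.6, -0.1]
grip_width: 0.0848
grasp_force: 0.0
```

>>> servo_tool --pt "0.15 -1 -0.2 0 0 -1" --pt "0.15 -1 -0.2 0 0 -1" --pt "0.15 -1 -0.2 0 0 -1" --pt "0.15 -1 -0.2 0 0 -1" --pt "0.15 -1 -0.2 0 0 -1"

```text
time: 2.6
eef_pos: [0.5535, -0.2886, 0.3087]
tcp_rot: [-1.835, -2.547, 0.002]
ft_force: [-0.2, 0.4, 0.1]
grip_width: 0.0849
grasp_force: 0.0
```

>>> servo_tool --pt "0 0.0 -0.2 0 0 -0.9" --pt "0 0.0 -0.2 0 0 -0.9" --pt "0 0.0 -0.2 0 0 -0.9" --pt "0 0.0 -0.2 0 0 -0.9"

```text
time: 3.0
eef_pos: [0.5538, -0.2835, 0.2712]
tcp_rot: [-2.351, -2.082, -0.0]
ft_force: [0.4, -0.7, 0.4]
grip_width: 0.0851
grasp_force: 0.0
```

Run:
```python
from h import *
d=cap('wrist'); cv2.imwrite('pics/w2.png',d['img']);s=bot.state();print(s['eef_pos'],s['tcp_rot'],s['q'],s['time'],s['ft_force'])
```

```text
[ 0.55396756 -0.28393612  0.27148961] [-2.34935512e+00 -2.08526423e+00 -5.71994638e-04] [-5.92356841e-01  4.43945851e-01  8.66094041e-02  1.21364748e+00
  4.24511305e-04  1.09740314e+00] 3.05 [0.02878492 0.01648516 0.93350717]
```

View pics/w2.png

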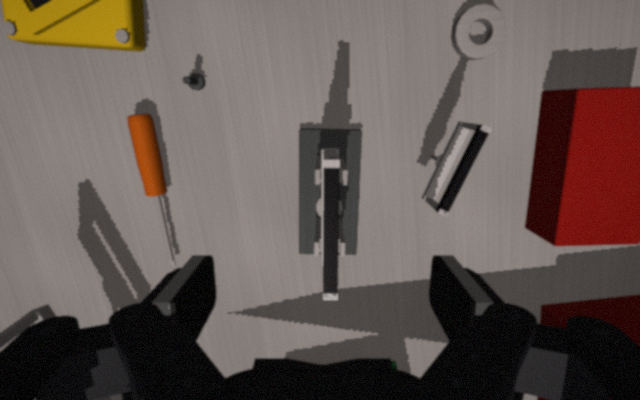

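The wrist view shows the black grip bar nearly vertical at column 331, rows 168-292, between the open fingers. The small look-alike lies at (455,170).

Run:
```python
from meas import *
d=load('wrist'); w=cloud(d)
m=(d['img'].max(2)<45)&(w[...,2]>.12)&(w[...,2]<.18); m[:,:300]=0;m[:,365:]=0;m[310:]=0;m[:140]=0
v,u=np.nonzero(m); print(len(v),v.min(),v.max(),u.min(),u.max(),np.median(w[v,u,2]))
P=np.array([pt(d,a,b,.149) for a,b in zip(u,v)])[:,:2]; c,a,s=pca(P)
b=cv2.minAreaRect((P*1000).astype(np.float32)); print(c,a,np.degrees(np.arctan2(a[0],-a[1])),s,b)
m2=(w[...,2]>.12)&(w[...,2]<.18); m2[:,:300]=0;m2[:,365:]=0;m2[310:]=0;m2[:120]=0
v,u=np.nonzero(m2);P=np.array([pt(d,a,b,.149) for a,b in zip(u,v)])[:,:2];print(cv2.minAreaRect((P*1000).astype(np.float32)))
from scipy.spatial.transform import Rotation as R
s=bot.state(); print(R.from_rotvec(s['tcp_rot']).as_matrix())
```

```text
1583 169 291 324 339 0.14900955799751645
[ 0.5575 -0.3117] [-0.1298 -0.9915] -7.45878390830995 [0.0288 0.003 ] ((557.2102661132812, -315.7724304199219), (100.9687728881836, 10.766297340393066), 82.54803466796875)
((557.0374145507812, -313.8028259277344), (119.4212646484375, 11.967411041259766), 82.86958312988281)
[[ 0.1187  0.9929  0.0001]
 [ 0.9929 -0.1187  0.0005]
 [ 0.0005  0.     -1.    ]]
```

>>> servo_tool --pt "0.015 -0.155 -0.2 0 0 -0.02" --pt "0.015 -0.155 -0.4 0 0 -0.02" --pt "0.015 -0.155 -0.6 0 0 -0.02" --pt "0.015 -0.155 -0.74 0 0 -0.02" --pt "0.015 -0.155 -0.74 0 0 -0.02" --hand 60

```text
time: 3.55
eef_pos: [0.5542, -0.3141, 0.1191]
tcp_rot: [-2.356, -2.066, 0.002]
ft_force: [0.0, -0.1, 0.0]
grip_width: 0.0601
grasp_force: 0.0
```

>>> servo_tool --pt "0 0 0 0 0 0" --pt "0 0 0 0 0 0" --pt "0 0 0 0 0 0" --pt "0 0 0 0 0 0" --pt "0 0 0 0 0 0" --hand 0 --grip_force 60

```text
time: 4.05
eef_pos: [0.5574, -0.3178, 0.1255]
tcp_rot: [2.363, 2.065, 0.001]
ft_force: [-2.4, 0.9, 4.7]
grip_width: 0.0108
grasp_force: 58.7
```

>>> servo_tool --pt "0 0 0 0 0 0" --pt "0 0 0 0 0 0"

```text
time: 4.25
eef_pos: [0.5574, -0.3178, 0.1255]
tcp_rot: [2.363, 2.065, 0.001]
ft_force: [-0.9, 0.5, 4.9]
grip_width: 0.0106
grasp_force: 58.7
```

>>> servo_tool --pt "0 0 0.05 0 0 0" --pt "0 0 0.15 0 0 0" --pt "0 0 0.3 0 0 0" --pt "0 0 0.5 0 0 0" --pt "0 0 0.5 0 0 0"

```text
time: 4.75
eef_pos: [0.5593, -0.3192, 0.2302]
tcp_rot: [2.358, 2.06, 0.004]
ft_force: [0.5, 0.2, -1.4]
grip_width: 0.011
grasp_force: 59.0
```

>>> servo_tool --pt "-0.2 1 0 0 0 0" --pt "-0.2 1 0 0 0 0" --pt "-0.2 1 0 0 0 0" --pt "-0.2 1 0 0 0 0" --pt "-0.2 1 0 0 0 0"

```text
time: 5.25
eef_pos: [0.5141, -0.1118, 0.2232]
tcp_rot: [-2.357, -2.071, -0.0]
ft_force: [0.6, -1.3, -2.9]
grip_width: 0.0112
grasp_force: 59.1
```

>>> servo_tool --pt "0.1 0.5 0 0 0 0" --pt "0.1 0.5 0 0 0 0" --pt "0.1 0.5 0 0 0 0" --pt "0.1 0.5 0 0 0 0"

```text
time: 5.65
eef_pos: [0.5366, -0.0164, 0.2231]
tcp_rot: [2.363, 2.069, -0.001]
ft_force: [0.3, -0.2, -2.6]
grip_width: 0.0107
grasp_force: 59.1
```

Run:
```python
from h import *
s=bot.state();print(s['eef_pos'],s['tcp_rot'],s['q'],s['time'],s['ft_force'])
o=[]
for n in ('scene','side','wrist'):
    d=cap(n); E=d['extrinsics']; p=E[:3,:3]@(s['eef_pos']-[0,0,.06])+E[:3,3]; p=d['mtx']@p; u,v=(p[:2]/p[2]).astype(int) if n!='wrist' else (320,200); print(n,u,v)
    h=60; c=d['img'][max(0,v-h):v+h,max(0,u-h):u+h]; print(max(0,v-h),max(0,u-h)); o.append(cv2.resize(c if n!='wrist' else cv2.resize(d['img'],(192,120))[:,36:156],(360,360),interpolation=cv2.INTER_CUBIC) if n!='wrist' else None)
cv2.imwrite('pics/tip.png',np.hstack(o[:2])); cv2.imwrite('pics/w3.png',load('wrist')['img'])
```

```text
[ 0.53662427 -0.01637673  0.2231221 ] [ 2.36314673e+00  2.06949786e+00 -7.72573102e-04] [-1.67680691e-01  3.07689310e-01 -2.40516529e-01  1.02261504e+00
 -6.14577035e-04  1.53541608e+00] 5.65 [ 0.26343447 -0.2082055  -2.59062989]
scene 331 196
136 271
side 316 181
121 256
wrist 320 200
140 260
```

View pics/tip.png

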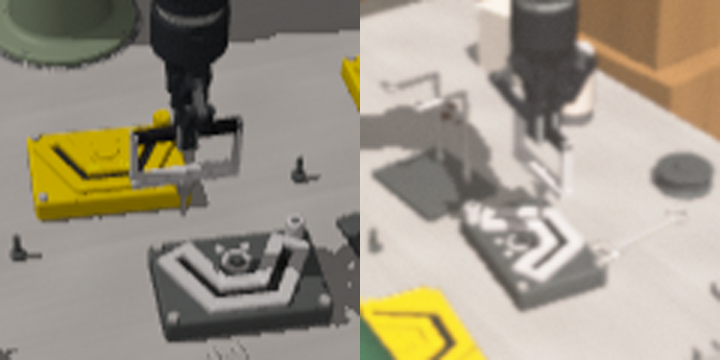

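The crops show the tool hanging upright from the gripper. Its tip is at about crop (183,213) in the scene view, i.e. full-image (332,207). I'll measure the tip and groove in the same views to check the calibration.

Run:
```python
from meas import *
s=bot.state(); T=s['eef_pos']; z=T[2]-.1085
d=load('scene'); w=cloud(d)
for v in range(198,212):
    r=w[v,322:343]; k=np.nonzero((r[:,2]>.09)&(r[:,2]<.2)&(abs(r[:,0]-T[0])<.06))[0]
    if len(k): print(v,k.min()+322,k.max()+322,r[k].mean(0))
print('tip by ray',pt(d,332,207,z))
for n,roi in (('scene',(205,252,315,388)),('side',(180,225,285,345))):
    t,o=cover(load(n),roi)
    for a in o: print(n,t,a)
d=load('side');w=cloud(d)
for v in range(170,196):
    r=w[v,300:340]; k=np.nonzero((r[:,2]>.09)&(r[:,2]<.2)&(abs(r[:,0]-T[0])<.06)&(abs(r[:,1]-T[1])<.03))[0]
    if len(k) and v>182: print(v,k.min()+300,k.max()+300,r[k].mean(0))
```

```text
198 330 334 [ 0.5445 -0.0199  0.1663]
199 330 334 [ 0.5431 -0.0183  0.1601]
200 331 333 [ 0.5418 -0.0177  0.1543]
201 331 333 [ 0.5393 -0.0165  0.1472]
202 331 332 [ 0.5367 -0.0171  0.1405]
203 331 332 [ 0.536  -0.0167  0.1351]
204 331 332 [ 0.5365 -0.0167  0.1311]
205 331 332 [ 0.5358 -0.0163  0.1258]
206 331 332 [ 0.5375 -0.0169  0.123 ]
207 331 332 [ 0.5385 -0.0171  0.1194]
tip by ray [ 0.5345 -0.0138  0.1146]
183 314 319 [ 0.5272 -0.0306  0.1667]
184 315 317 [ 0.5311 -0.0221  0.1565]
185 315 317 [ 0.5321 -0.0208  0.1512]
186 316 316 [ 0.5314 -0.0218  0.1477]
187 316 316 [ 0.5328 -0.02    0.1419]
188 316 316 [ 0.5351 -0.0169  0.1351]
189 316 316 [ 0.5356 -0.0162  0.1302]
190 316 316 [ 0.5332 -0.0195  0.1285]
191 316 316 [ 0.5335 -0.0191  0.1239]
192 316 316 [ 0.5329 -0.02    0.1202]
```

```bash
sed -i 's/a>100/a>30/' meas.py
python3 - <<'E'
from meas import *
for n,roi in (('scene',(218,248,320,382)),('side',(185,222,290,340))):
    t,o=cover(load(n),roi)
    for a in o: print(n,t,a)
# brightness profile across mid leg in scene near B-C midpoint
d=load('scene'); g=cv2.cvtColor(d['img'],cv2.COLOR_BGR2GRAY)
E=d['extrinsics']
R=np.array([[.985,.174],[-.174,.985]]); O=np.array([.5772,.0424])
for n in ('scene','wrist0','side'):
    if n=='wrist0': continue
    d=load(n);g=cv2.cvtColor(d['img'],cv2.COLOR_BGR2GRAY);E=d['extrinsics']
    def proj(p): q=d['mtx']@(E[:3,:3]@p+E[:3,3]); return q[:2]/q[2]
    def prof(p,dirn):
        o=[]
        for t in np.arange(-16,17,2):
            w=O+R@((p+t*dirn)/1000); u,v=proj(np.r_[w,.041]); o.append(int(cv2.getRectSubPix(g,(1,1),(float(u),float(v)))[0,0]))
        return o
    n1=np.array([.479,.878]);n2=np.array([.479,-.878])
    for f in (-20,0,20): print(n,'BC',prof(np.array([20,f]),np.array([1,0])))
    for f in (.25,.5,.75,1): print(n,'AB',prof(np.array([20,30])+f*np.array([-55,30]),n1))
    for f in (.25,.5,.75,1): print(n,'CD',prof(np.array([20,-30])+f*np.array([-55,-30]),n2))
E
```

```text
side 170.0 (53.28125, array([0.5761, 0.0151]), array([-0.6695, -0.7429]), array([0.0322, 0.0098]), ((576.43408203125, 15.684986114501953), (119.39212036132812, 38.718379974365234), 49.465694427490234))
scene BC [178, 181, 180, 176, 167, 157, 137, 117, 94, 70, 66, 82, 103, 132, 160, 168, 175]
scene BC [170, 174, 177, 176, 173, 160, 143, 121, 93, 69, 51, 37, 88, 140, 160, 172, 177]
scene BC [185, 185, 187, 192, 184, 168, 147, 116, 85, 68, 53, 73, 106, 132, 153, 168, 172]
scene AB [162, 165, 171, 176, 124, 70, 36, 26, 32, 32, 33, 90, 142, 167, 177, 177, 177]
scene AB [105, 105, 104, 101, 93, 63, 26, 21, 19, 18, 32, 74, 117, 151, 159, 156, 136]
scene AB [150, 144, 138, 129, 114, 71, 38, 23, 22, 25, 34, 52, 83, 102, 104, 105, 104]
scene AB [177, 177, 176, 174, 153, 107, 99, 106, 104, 105, 113, 117, 119, 119, 116, 111, 105]
scene CD [180, 187, 184, 178, 173, 165, 148, 126, 97, 61, 39, 57, 92, 132, 161, 174, 177]
scene CD [135, 169, 176, 176, 173, 165, 151, 124, 91, 64, 43, 50, 82, 130, 165, 177, 177]
scene CD [170, 176, 177, 176, 172, 163, 149, 124, 94, 62, 35, 45, 74, 118, 158, 172, 176]

[... 423 characters left out ...]
8, 224, 229, 231, 233, 235, 233, 229, 226]
side AB [142, 141, 140, 145, 152, 160, 169, 181, 194, 207, 212, 214, 216, 217, 208, 199, 191]
side AB [171, 162, 153, 147, 140, 135, 133, 137, 142, 146, 146, 145, 145, 143, 140, 137, 134]
side AB [230, 226, 219, 203, 187, 171, 167, 167, 166, 165, 165, 164, 163, 159, 154, 148, 143]
side CD [244, 244, 242, 238, 229, 220, 200, 176, 153, 137, 137, 158, 184, 207, 225, 233, 237]
side CD [211, 228, 233, 235, 231, 223, 210, 186, 162, 148, 143, 156, 181, 205, 222, 234, 237]
side CD [233, 237, 237, 235, 230, 220, 206, 184, 160, 141, 138, 143, 167, 194, 214, 229, 237]
side CD [237, 240, 239, 237, 231, 224, 208, 187, 166, 151, 147, 163, 186, 208, 226, 234, 238]
```

View pics/w3.png

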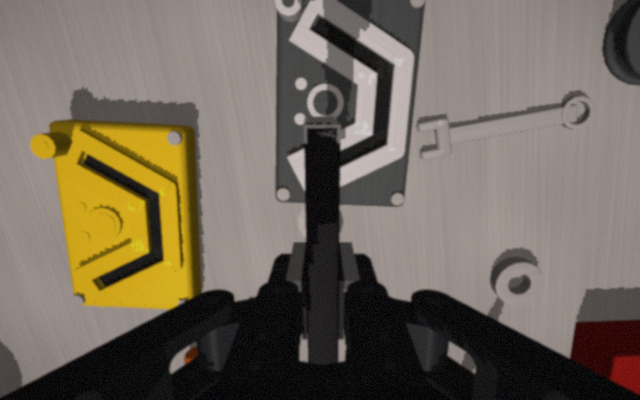

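The wrist view shows the groove from A near (318,20), via bends near (388,72) and (380,135), and partly down the last leg. Next I'll check the leg edges against my estimate.

Run:
```python
from meas import *
R=np.array([[.985,.174],[-.174,.985]]); O=np.array([.5772,.0424])
d=load('wrist');g=cv2.cvtColor(d['img'],cv2.COLOR_BGR2GRAY);E=d['extrinsics']
print('cam',-E[:3,:3].T@E[:3,3])
def proj(p): q=d['mtx']@(E[:3,:3]@p+E[:3,3]); return q[:2]/q[2]
ts=np.arange(-14,14.1,.5)
def prof(p,n):
    I=np.array([cv2.getRectSubPix(g,(1,1),tuple(map(float,proj(np.r_[O+R@((p+t*n)/1000),.041]))))[0,0] for t in ts]).astype(float)
    gr=np.gradient(I); k=len(ts)//2
    return ts[np.argmin(gr[:k])],ts[k+np.argmax(gr[k:])],I[::6].astype(int)
n1=np.array([.479,.878]);n2=np.array([.479,-.878])
for f in (-20,-10,0,10,20): print('BC',prof(np.array([20,f]),np.array([1,0])))
for f in (.2,.4,.6,.8): print('AB',prof(np.array([20,30])+f*np.array([-55,30]),n1))
for f in (.15,.3,.45): print('CD',prof(np.array([20,-30])+f*np.array([-55,-30]),n2))
for p in ((-35,60),(20,30),(20,-30),(-35,-60)): print(p,O+R@(np.array(p)/1000))
# end at A: profile along leg
print('Aend',prof(np.array([-35-9*.878,60+9*.479]),np.array([-.878,.479])))
```

```text
cam [0.546  0.0475 0.3657]
BC (np.float64(-6.0), np.float64(6.5), array([203, 195, 178,  43,  28,  27,  28, 120, 187, 184]))
BC (np.float64(-6.0), np.float64(7.0), array([186, 185, 179,  42,  27,  29,  26, 113, 186, 184]))
BC (np.float64(-6.0), np.float64(6.5), array([187, 184, 177,  41,  27,  27,  25, 111, 185, 183]))
BC (np.float64(-5.5), np.float64(7.0), array([187, 185, 178,  44,  28,  26,  30, 108, 184, 186]))
BC (np.float64(-6.0), np.float64(7.0), array([192, 196, 178,  45,  28,  29,  30, 107, 185, 185]))
AB (np.float64(-6.5), np.float64(6.0), array([195, 184, 174,  23,  27,  28,  27, 141, 188, 181]))
AB (np.float64(-6.5), np.float64(6.5), array([110, 140, 169,  27,  25,  26,  29, 135, 187, 182]))
AB (np.float64(-6.5), np.float64(6.5), array([107, 107, 103,  18,  11,  18,  17,  71, 106, 105]))
AB (np.float64(-6.5), np.float64(6.0), array([182, 124, 102,  21,  12,  15,  13,  71, 105, 107]))
CD (np.float64(-6.5), np.float64(6.5), array([201, 203, 177,  40,  27,  34,  20, 112, 186, 188]))
CD (np.float64(-6.5), np.float64(6.5), array([188, 186, 176,  46,  27,  32,  18, 129, 188, 188]))
CD (np.float64(-6.5), np.float64(6.5), array([177, 188, 176,  48,  28,  28,  20, 126, 192, 188]))
(-35, 60) [0.5532 0.1076]
(20, 30) [0.6021 0.0685]
(20, -30) [0.5917 0.0094]
(-35, -60) [ 0.5323 -0.0106]
Aend (np.float64(-12.0), np.float64(14.0), array([ 25,  25,  24,  27,  78, 182, 182, 182, 111,  99]))
```

>>> servo_tool --pt "0.075 0.625 0 0 0 0" --pt "0.075 0.625 0 0 0 0" --pt "0.075 0.625 -0.1 0 0 0" --pt "0.075 0.625 -0.25 0 0 0" --pt "0.075 0.625 -0.25 0 0 0"

```text
time: 6.3
eef_pos: [0.5487, 0.1069, 0.1695]
tcp_rot: [-2.364, -2.063, 0.01]
ft_force: [-1.9, 0.0, -1.6]
grip_width: 0.0109
grasp_force: 59.1
```

>>> servo_tool --pt "0 0 0 0 0 0" --pt "0 0 0 0 0 0"

```text
time: 6.5
eef_pos: [0.5526, 0.1066, 0.1746]
tcp_rot: [2.367, 2.063, 0.002]
ft_force: [2.1, 0.0, -1.5]
grip_width: 0.0107
grasp_force: 59.2
```

Run:
```python
from h import *
s=bot.state();print(s['eef_pos'],s['tcp_rot'],s['time'],s['ft_force'])
for n in ('side','scene'): cap(n)
d=load('scene'); a=d['img'][150:250,310:430]; b=load('side')['img'][110:210,250:370]
cv2.imwrite('pics/tip2.png',np.hstack([cv2.resize(x,(396,330),interpolation=cv2.INTER_CUBIC) for x in (a,b)]))
```

```text
[0.55257634 0.10655852 0.17455779] [2.36749110e+00 2.06315199e+00 2.22891087e-03] 6.5 [ 2.14551878  0.03646945 -1.47990132]
```

View pics/tip2.png

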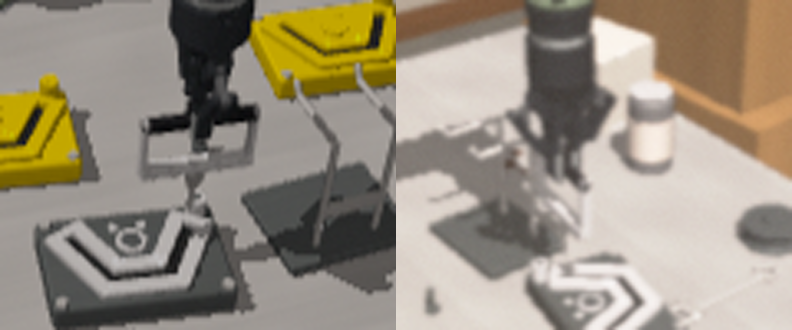

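The crops show the tip above the boss end of the groove, clear of the boss and of the hanger base. I'm lowering it slowly to feel for the floor.

>>> servo_tool --pt "-0.005 0.01 -0.04 0 0 0" --pt "-0.005 0.01 -0.08 0 0 0" --pt "-0.005 0.01 -0.1 0 0 0" --pt "-0.005 0.01 -0.115 0 0 0" --pt "-0.005 0.01 -0.115 0 0 0"

```text
time: 7.1
eef_pos: [0.55, 0.1099, 0.1494]
tcp_rot: [-2.366, -2.066, 0.002]
ft_force: [-0.1, -0.5, -1.3]
grip_width: 0.0112
grasp_force: 59.1
```

>>> servo_tool --pt "0 0 -0.01 0 0 0" --pt "0 0 -0.02 0 0 0" --pt "0 0 -0.02 0 0 0" --pt "0 0 -0.02 0 0 0"

```text
time: 7.5
eef_pos: [0.5506, 0.1098, 0.1462]
tcp_rot: [2.366, 2.066, 0.0]
ft_force: [0.1, 0.2, -1.2]
grip_width: 0.0107
grasp_force: 59.2
```

>>> servo_tool --pt "0.004 -0.004 -0.005 0 0 0" --pt "0.004 -0.004 -0.01 0 0 0" --pt "0.004 -0.004 -0.01 0 0 0"

```text
time: 7.8
eef_pos: [0.5511, 0.109, 0.1439]
tcp_rot: [-2.366, -2.066, 0.0]
ft_force: [-0.2, -0.1, -1.7]
grip_width: 0.0109
grasp_force: 59.2
```

>>> servo_tool --pt "0 0 -0.005 0 0 0" --pt "0 0 -0.005 0 0 0"

```text
time: 8.0
eef_pos: [0.5512, 0.1091, 0.143]
tcp_rot: [-2.366, -2.066, 0.0]
ft_force: [-0.7, -0.4, -2.8]
grip_width: 0.0102
grasp_force: 59.2
```

Run:
```python
from h import *
s=bot.state();print(s['eef_pos'],s['time'],s['ft_force'],s['torque'])
```

```text
[0.55118761 0.10905375 0.14299728] 8.0 [-0.66183685 -0.38430535 -2.75755431] [-0.03195805  0.00326918  0.02328452]
```

>>> servo_tool --pt "0 0 -0.005 0 0 0" --pt "0 0 -0.005 0 0 0"

```text
time: 8.2
eef_pos: [0.5514, 0.1091, 0.1422]
tcp_rot: [2.366, 2.066, 0.0]
ft_force: [0.6, -0.5, -1.1]
grip_width: 0.0107
grasp_force: 59.3
```

>>> servo_tool --pt "0 0 -0.005 0 0 0" --pt "0 0 -0.005 0 0 0"

```text
time: 8.4
eef_pos: [0.5518, 0.1091, 0.1418]
tcp_rot: [2.366, 2.066, 0.002]
ft_force: [-0.1, -1.4, 3.6]
grip_width: 0.0109
grasp_force: 60.0
```

Contact was felt at TCP z of about 0.142, so I'm raising 1.2 mm and tracing at 2 cm/s.

>>> servo_tool --pt "0 0 0.006 0 0 0" --pt "0.008 -0.006 0.006 0 0 0" --pt "0.016 -0.013 0.006 0 0 0" --pt "0.023 -0.019 0.006 0 0 0" --pt "0.031 -0.025 0.006 0 0 0"

```text
time: 8.9
eef_pos: [0.5575, 0.104, 0.1421]
tcp_rot: [-2.366, -2.066, 0.0]
ft_force: [-0.0, 0.6, -0.7]
grip_width: 0.0107
grasp_force: 59.4
```

>>> servo_tool --pt "0.008 -0.006 0 0 0 0" --pt "0.016 -0.013 0 0 0 0" --pt "0.023 -0.019 0 0 0 0" --pt "0.031 -0.025 0 0 0 0" --pt "0.039 -0.031 0 0 0 0"

```text
time: 9.4
eef_pos: [0.5655, 0.0976, 0.1423]
tcp_rot: [2.366, 2.066, -0.0]
ft_force: [0.1, -0.1, -1.9]
grip_width: 0.0109
grasp_force: 59.2
```

>>> servo_tool --pt "0.008 -0.006 0 0 0 0" --pt "0.016 -0.013 0 0 0 0" --pt "0.023 -0.019 0 0 0 0" --pt "0.031 -0.025 0 0 0 0" --pt "0.039 -0.031 0 0 0 0"

```text
time: 9.9
eef_pos: [0.5732, 0.0915, 0.1423]
tcp_rot: [2.366, 2.067, -0.0]
ft_force: [0.8, -0.4, -1.7]
grip_width: 0.011
grasp_force: 59.2
```

>>> servo_tool --pt "0.008 -0.006 0 0 0 0" --pt "0.016 -0.013 0 0 0 0" --pt "0.023 -0.019 0 0 0 0" --pt "0.031 -0.025 0 0 0 0" --pt "0.039 -0.031 0 0 0 0"

```text
time: 10.4
eef_pos: [0.581, 0.0853, 0.1423]
tcp_rot: [-2.366, -2.066, 0.0]
ft_force: [-0.3, 0.2, -1.6]
grip_width: 0.0107
grasp_force: 59.2
```

>>> servo_tool --pt "0.008 -0.006 0 0 0 0" --pt "0.016 -0.013 0 0 0 0" --pt "0.023 -0.019 0 0 0 0" --pt "0.031 -0.025 0 0 0 0" --pt "0.039 -0.031 0 0 0 0"

```text
time: 10.9
eef_pos: [0.5888, 0.0792, 0.1423]
tcp_rot: [-2.366, -2.067, -0.0]
ft_force: [0.1, 0.8, -2.1]
grip_width: 0.0112
grasp_force: 59.2
```

>>> servo_tool --pt "0.008 -0.006 0 0 0 0" --pt "0.016 -0.013 0 0 0 0" --pt "0.023 -0.019 0 0 0 0" --pt "0.031 -0.025 0 0 0 0" --pt "0.039 -0.031 0 0 0 0"

```text
time: 11.4
eef_pos: [0.5966, 0.0729, 0.1423]
tcp_rot: [-2.366, -2.067, 0.0]
ft_force: [-0.5, 0.6, -1.9]
grip_width: 0.0105
grasp_force: 59.2
```

>>> servo_tool --pt "0.008 -0.007 0 0 0 0" --pt "0.016 -0.013 0 0 0 0" --pt "0.023 -0.02 0 0 0 0" --pt "0.03 -0.026 0 0 0 0" --pt "0.03 -0.026 0 0 0 0"

```text
time: 11.9
eef_pos: [0.6028, 0.0676, 0.1423]
tcp_rot: [2.366, 2.066, 0.0]
ft_force: [-0.3, 0.2, -1.3]
grip_width: 0.0111
grasp_force: 59.2
```

>>> servo_tool --pt "-0.002 -0.01 0 0 0 0" --pt "-0.004 -0.02 0 0 0 0" --pt "-0.005 -0.03 0 0 0 0" --pt "-0.007 -0.04 0 0 0 0" --pt "-0.009 -0.05 0 0 0 0"

```text
time: 12.4
eef_pos: [0.6006, 0.0577, 0.1423]
tcp_rot: [-2.366, -2.067, -0.0]
ft_force: [-0.6, -0.1, -2.0]
grip_width: 0.0105
grasp_force: 59.2
```

>>> servo_tool --pt "-0.002 -0.01 0 0 0 0" --pt "-0.004 -0.02 0 0 0 0" --pt "-0.005 -0.03 0 0 0 0" --pt "-0.007 -0.04 0 0 0 0" --pt "-0.009 -0.05 0 0 0 0"

```text
time: 12.9
eef_pos: [0.5989, 0.0477, 0.1423]
tcp_rot: [-2.366, -2.067, -0.0]
ft_force: [0.3, -0.4, -2.2]
grip_width: 0.0109
grasp_force: 59.2
```

>>> servo_tool --pt "-0.002 -0.01 0 0 0 0" --pt "-0.003 -0.02 0 0 0 0" --pt "-0.005 -0.03 0 0 0 0" --pt "-0.007 -0.04 0 0 0 0" --pt "-0.008 -0.05 0 0 0 0"

```text
time: 13.4
eef_pos: [0.5972, 0.0377, 0.1423]
tcp_rot: [-2.366, -2.066, 0.0]
ft_force: [0.1, 0.4, -2.6]
grip_width: 0.0109
grasp_force: 59.2
```

>>> servo_tool --pt "-0.002 -0.01 0 0 0 0" --pt "-0.003 -0.02 0 0 0 0" --pt "-0.005 -0.03 0 0 0 0" --pt "-0.007 -0.04 0 0 0 0" --pt "-0.008 -0.05 0 0 0 0"

```text
time: 13.9
eef_pos: [0.5956, 0.0277, 0.1423]
tcp_rot: [-2.366, -2.067, 0.0]
ft_force: [-0.0, -0.2, -1.5]
grip_width: 0.0108
grasp_force: 59.2
```

>>> servo_tool --pt "-0.002 -0.01 0 0 0 0" --pt "-0.003 -0.02 0 0 0 0" --pt "-0.005 -0.03 0 0 0 0" --pt "-0.007 -0.04 0 0 0 0" --pt "-0.008 -0.05 0 0 0 0"

```text
time: 14.4
eef_pos: [0.594, 0.0177, 0.1423]
tcp_rot: [-2.366, -2.066, 0.0]
ft_force: [0.3, -0.2, -2.3]
grip_width: 0.0105
grasp_force: 59.2
```

>>> servo_tool --pt "-0.002 -0.01 0 0 0 0" --pt "-0.003 -0.02 0 0 0 0" --pt "-0.005 -0.03 0 0 0 0" --pt "-0.007 -0.04 0 0 0 0" --pt "-0.008 -0.046 0 0 0 0"

```text
time: 14.9
eef_pos: [0.5925, 0.0084, 0.1423]
tcp_rot: [2.366, 2.066, -0.0]
ft_force: [0.1, 1.0, -0.8]
grip_width: 0.0103
grasp_force: 59.2
```

>>> servo_tool --pt "-0.009 -0.003 0 0 0 0" --pt "-0.019 -0.006 0 0 0 0" --pt "-0.028 -0.009 0 0 0 0" --pt "-0.038 -0.013 0 0 0 0" --pt "-0.047 -0.016 0 0 0 0"

```text
time: 15.4
eef_pos: [0.5829, 0.0054, 0.1424]
tcp_rot: [2.366, 2.067, -0.0]
ft_force: [-0.5, -0.6, -0.8]
grip_width: 0.0107
grasp_force: 59.2
```

>>> servo_tool --pt "-0.009 -0.003 0 0 0 0" --pt "-0.019 -0.006 0 0 0 0" --pt "-0.028 -0.009 0 0 0 0" --pt "-0.038 -0.013 0 0 0 0" --pt "-0.047 -0.016 0 0 0 0"

```text
time: 15.9
eef_pos: [0.5735, 0.0022, 0.1423]
tcp_rot: [2.366, 2.066, 0.0]
ft_force: [0.4, 0.4, -2.3]
grip_width: 0.0108
grasp_force: 59.2
```

>>> servo_tool --pt "-0.009 -0.003 0 0 0 0" --pt "-0.019 -0.006 0 0 0 0" --pt "-0.028 -0.009 0 0 0 0" --pt "-0.038 -0.013 0 0 0 0" --pt "-0.047 -0.016 0 0 0 0"

```text
time: 16.4
eef_pos: [0.5641, -0.001, 0.1423]
tcp_rot: [2.366, 2.066, -0.0]
ft_force: [-0.3, -0.1, -2.0]
grip_width: 0.0108
grasp_force: 59.2
```

>>> servo_tool --pt "-0.009 -0.003 0 0 0 0" --pt "-0.019 -0.006 0 0 0 0" --pt "-0.028 -0.009 0 0 0 0" --pt "-0.038 -0.013 0 0 0 0" --pt "-0.047 -0.016 0 0 0 0"

```text
time: 16.9
eef_pos: [0.5547, -0.0042, 0.1423]
tcp_rot: [2.366, 2.067, -0.0]
ft_force: [-0.3, 0.4, -1.7]
grip_width: 0.0111
grasp_force: 59.2
```

>>> servo_tool --pt "-0.009 -0.003 0 0 0 0" --pt "-0.019 -0.006 0 0 0 0" --pt "-0.028 -0.009 0 0 0 0" --pt "-0.038 -0.013 0 0 0 0" --pt "-0.047 -0.016 0 0 0 0"

```text
time: 17.4
eef_pos: [0.5453, -0.0074, 0.1423]
tcp_rot: [-2.366, -2.067, 0.0]
ft_force: [0.5, 0.0, -1.1]
grip_width: 0.0112
grasp_force: 59.2
```

>>> servo_tool --pt "-0.009 -0.003 0 0 0 0" --pt "-0.019 -0.006 0 0 0 0" --pt "-0.028 -0.009 0 0 0 0" --pt "-0.038 -0.013 0 0 0 0" --pt "-0.047 -0.016 0 0 0 0"

```text
time: 17.9
eef_pos: [0.5359, -0.0106, 0.1423]
tcp_rot: [-2.366, -2.067, -0.0]
ft_force: [0.0, 0.1, -2.1]
grip_width: 0.0112
grasp_force: 59.2
```

>>> servo_tool --pt "-0.009 -0.003 0 0 0 0" --pt "-0.019 -0.006 0 0 0 0" --pt "-0.028 -0.009 0 0 0 0" --pt "-0.028 -0.009 0 0 0 0"

```text
time: 18.3
eef_pos: [0.5302, -0.0124, 0.1423]
tcp_rot: [-2.366, -2.066, 0.0]
ft_force: [0.7, -0.4, -1.4]
grip_width: 0.0111
grasp_force: 59.2
```

Run:
```python
from meas import *
s=bot.state();print(s['eef_pos'],s['q'],s['time'],s['ft_force'])
for n in ('scene','side'):
    d=cap(n)
# hanger from scene & side by depth, level part
for n in ('scene','side'):
    w=cloud(load(n)); m=(w[...,2]>.148)&(w[...,2]<.168)&(w[...,0]>.48)&(w[...,0]<.62)&(w[...,1]>.2)&(w[...,1]<.35)
    for lo,hi in ((.2,.27),(.28,.35)):
        P=w[m&(w[...,1]>lo)&(w[...,1]<hi)]
        if len(P)>5: print(n,len(P),pca(P[:,:2]),P.min(0),P.max(0))
```

```text
[ 0.5302 -0.0124  0.1423] [-0.1626  0.3685 -0.3757  0.8269 -0.0001  1.5433] 18.3 [ 0.6914 -0.4231 -1.3921]
scene 63 (array([0.5554, 0.2356]), array([0.9999, 0.0127]), array([0.0292, 0.0025])) [0.5041 0.2302 0.1483] [0.5993 0.241  0.1666]
scene 63 (array([0.5553, 0.3055]), array([0.9999, 0.0106]), array([0.0292, 0.0026])) [0.5048 0.2986 0.1483] [0.6007 0.3103 0.1677]
side 40 (array([0.5494, 0.2354]), array([-0.9997, -0.0237]), array([0.0271, 0.0025])) [0.5073 0.2304 0.1519] [0.5956 0.2431 0.1676]
side 39 (array([0.549, 0.305]), array([-0.9998, -0.0179]), array([0.027 , 0.0027])) [0.5067 0.3004 0.1504] [0.5966 0.3103 0.1641]
```

The groove is traced to the end with forces staying low. Next I'm lifting, turning the bar to the hanger's yaw and going to the front of the prongs.

>>> servo_tool --pt "0 0 0.15 0 0 0" --pt "0 0 0.3 0 0 0" --pt "-0.15 0.2 0.3 0 0 0.1" --pt "-0.25 0.4 0.3 0 0 0.2" --pt "-0.35 0.6 0.3 0 0 0.28"

```text
time: 18.9
eef_pos: [0.4598, 0.1086, 0.2026]
tcp_rot: [2.215, 2.227, 0.001]
ft_force: [0.6, 0.4, -2.2]
grip_width: 0.0109
grasp_force: 59.4
```

>>> servo_tool --pt "0 0.22 0 0 0 0" --pt "0 0.44 0 0 0 0" --pt "0 0.65 0 0 0 0" --pt "0 0.82 0 0 0 0" --pt "0 0.82 0 0 0 0"

```text
time: 19.4
eef_pos: [0.4604, 0.2756, 0.2023]
tcp_rot: [-2.209, -2.232, -0.003]
ft_force: [1.1, -1.1, -2.9]
grip_width: 0.0112
grasp_force: 59.4
```

>>> servo_tool --pt "0 0 -0.06 0 0 0" --pt "0 0 -0.12 0 0 0" --pt "0 0 -0.12 0 0 0" --pt "0 0 -0.12 0 0 0"

```text
time: 19.8
eef_pos: [0.4601, 0.2704, 0.1776]
tcp_rot: [-2.217, -2.225, 0.003]
ft_force: [1.2, 0.5, -2.1]
grip_width: 0.0107
grasp_force: 59.3
```

Run:
```python
from meas import *
from scipy.spatial.transform import Rotation as R
s=bot.state();print(s['eef_pos'],s['q'],s['time'],s['ft_force'],R.from_rotvec(s['tcp_rot']).as_matrix()[:,1])
for n in ('scene','side'): cap(n)
a=load('scene')['img'][140:240,340:460]; b=load('side')['img'][110:210,220:340]
cv2.imwrite('pics/hang1.png',np.hstack([cv2.resize(x,(396,330),interpolation=cv2.INTER_CUBIC) for x in (a,b)]))
# bar ends: by depth, handle region
for n in ('scene','side'):
    w=cloud(load(n)); T=s['eef_pos']; P=w[(abs(w[...,2]-.195)<.01)&(abs(w[...,0]-T[0])<.03)&(abs(w[...,1]-T[1])<.075)]
    print(n,len(P),P[:,1].min(),P[:,1].max(),np.median(P[:,0]))
```

```text
[0.4601 0.2704 0.1776] [ 0.393   0.3404 -0.3172  0.915  -0.0001  1.9605] 19.8 [ 1.1514  0.4852 -2.1061] [ 1.      0.0033 -0.0017]
scene 142 0.21100569098295008 0.32890452156780065 0.46575803359516377
side 81 0.21120561459710105 0.31484390461744066 0.4563729326938684
```

View pics/hang1.png

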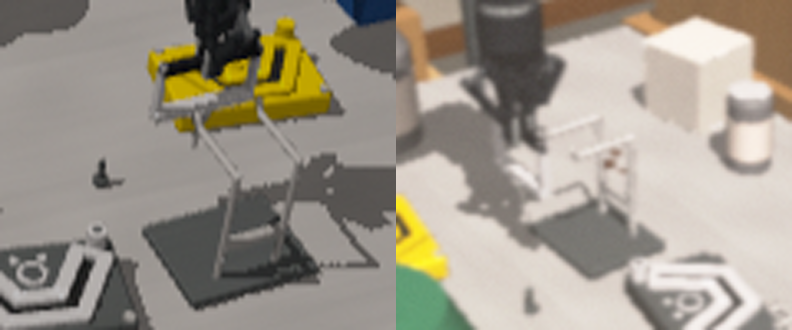

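The crops show the handle in front of the prong tips, centred, with the tips level with the window. The bar's centre at y≈0.270 agrees with the prongs' centre. I'm entering along +x.

>>> servo_tool --pt "0.05 0 0 0 0 0" --pt "0.1 0 0 0 0 0" --pt "0.16 0 0 0 0 0" --pt "0.22 0 0 0 0 0" --pt "0.27 0 0 0 0 0"

```text
time: 20.4
eef_pos: [0.5161, 0.2716, 0.1783]
tcp_rot: [2.216, 2.226, 0.001]
ft_force: [0.4, 0.0, -2.4]
grip_width: 0.011
grasp_force: 59.4
```

>>> servo_tool --pt "0.06 0 0 0 0 0" --pt "0.12 0 0 0 0 0" --pt "0.17 0 0 0 0 0" --pt "0.2 0 0 0 0 0" --pt "0.2 0 0 0 0 0"

```text
time: 20.9
eef_pos: [0.5553, 0.2715, 0.1781]
tcp_rot: [2.216, 2.226, -0.0]
ft_force: [0.8, 0.3, -2.5]
grip_width: 0.0108
grasp_force: 59.4
```

>>> servo_tool --pt "0 0 -0.02 0 0 0" --pt "0 0 -0.05 0 0 0" --pt "0 0 -0.08 0 0 0" --pt "0 0 -0.1 0 0 0" --pt "0 0 -0.1 0 0 0"

```text
time: 21.4
eef_pos: [0.5537, 0.2715, 0.1573]
tcp_rot: [-2.215, -2.227, 0.003]
ft_force: [0.1, -0.6, -1.5]
grip_width: 0.0108
grasp_force: 59.4
```

>>> servo_tool --pt "0 0 -0.01 0 0 0" --pt "0 0 -0.02 0 0 0" --pt "0 0 -0.025 0 0 0" --pt "0 0 -0.025 0 0 0"

```text
time: 21.8
eef_pos: [0.5545, 0.2716, 0.1532]
tcp_rot: [-2.216, -2.227, 0.0]
ft_force: [0.5, 0.2, -1.4]
grip_width: 0.0106
grasp_force: 59.4
```

>>> servo_tool --pt "0 0 -0.005 0 0 0" --pt "0 0 -0.005 0 0 0"

```text
time: 22.0
eef_pos: [0.5545, 0.2716, 0.1523]
tcp_rot: [-2.216, -2.227, 0.0]
ft_force: [0.1, 0.3, -1.4]
grip_width: 0.0109
grasp_force: 59.4
```

>>> servo_tool --pt "0 0 -0.005 0 0 0" --pt "0 0 -0.005 0 0 0"

```text
time: 22.2
eef_pos: [0.5544, 0.2716, 0.1512]
tcp_rot: [-2.216, -2.227, 0.0]
ft_force: [0.9, -0.5, -2.5]
grip_width: 0.0106
grasp_force: 59.4
```

>>> servo_tool --pt "0 0 -0.005 0 0 0" --pt "0 0 -0.005 0 0 0"

```text
time: 22.4
eef_pos: [0.5546, 0.2717, 0.1505]
tcp_rot: [2.216, 2.227, 0.0]
ft_force: [-0.1, 0.1, -1.3]
grip_width: 0.011
grasp_force: 59.6
```

>>> servo_tool --pt "0 0 -0.005 0 0 0" --pt "0 0 -0.005 0 0 0"

```text
time: 22.6
eef_pos: [0.5546, 0.2717, 0.1503]
tcp_rot: [2.216, 2.227, 0.001]
ft_force: [-3.3, -1.0, 4.0]
grip_width: 0.0109
grasp_force: 60.4
```

The bar rests on the prongs, with contact felt. I'm releasing it and checking.

>>> servo_tool --pt "0 0 0 0 0 0" --pt "0 0 0 0 0 0" --pt "0 0 0 0 0 0" --pt "0 0 0 0 0 0" --pt "0 0 0 0 0 0" --hand 40 --grip_force 20

```text
time: 23.1
eef_pos: [0.5545, 0.2717, 0.1492]
tcp_rot: [-2.216, -2.227, 0.0]
ft_force: [0.6, -0.1, -0.2]
grip_width: 0.0399
grasp_force: 0.0
```

Run:
```python
from meas import *
s=bot.state();print(s['eef_pos'],s['time'],s['ft_force'],s['grip_width'])
for n in ('scene','side'): cap(n)
a=load('scene')['img'][140:240,340:460]; b=load('side')['img'][110:210,220:340]
cv2.imwrite('pics/hang2.png',np.hstack([cv2.resize(x,(396,330),interpolation=cv2.INTER_CUBIC) for x in (a,b)]))
```

```text
[0.5545 0.2717 0.1492] 23.1 [ 0.5923 -0.0878 -0.2268] 0.039933543934027746
```

View pics/hang2.png

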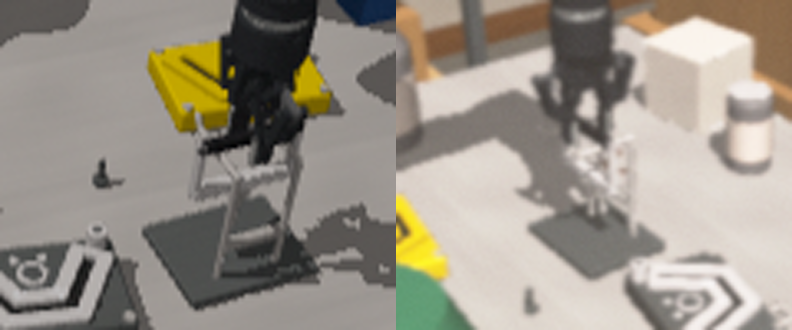

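The crops show the bar lying across both prongs with the fingers open around it. I'm retreating straight up and checking the result.

>>> servo_tool --pt "0 0 0.03 0 0 0" --pt "0 0 0.08 0 0 0" --pt "0 0 0.2 0 0 0" --pt "0 0 0.4 0 0 0" --pt "0 0 0.6 0 0 0"

```text
time: 23.7
eef_pos: [0.5541, 0.2715, 0.2712]
tcp_rot: [-2.216, -2.227, 0.001]
ft_force: [1.2, -0.1, 0.5]
grip_width: 0.0401
grasp_force: 0.0
```

>>> servo_tool --pt "0 -0.2 0.1 0 0 0" --pt "0 -0.3 0.1 0 0 0" --pt "0 -0.3 0.1 0 0 0" --pt "0 -0.3 0.1 0 0 0" --pt "0 -0.3 0.1 0 0 0"

```text
time: 24.2
eef_pos: [0.5543, 0.2123, 0.2892]
tcp_rot: [-2.215, -2.227, 0.0]
ft_force: [-0.7, 1.1, -0.4]
grip_width: 0.0402
grasp_force: 0.0
```

>>> servo_tool --pt "0 0 0 0 0 0" --pt "0 0 0 0 0 0" --pt "0 0 0 0 0 0" --pt "0 0 0 0 0 0" --pt "0 0 0 0 0 0"

```text
time: 24.7
eef_pos: [0.5544, 0.2118, 0.2892]
tcp_rot: [-2.216, -2.227, 0.0]
ft_force: [-0.6, 0.6, -0.4]
grip_width: 0.0398
grasp_force: 0.0
```

Run:
```python
from meas import *
s=bot.state();print(s['eef_pos'],s['time'],s['ft_force'],s['grip_width'])
for n in ('scene','side'): d=cap(n)
for n in ('scene','side'):
    d=load(n); w=cloud(d); m=(d['img'].max(2)<70)&(abs(w[...,2]-.167)<.015)&(abs(w[...,0]-.555)<.05)&(abs(w[...,1]-.272)<.08)
    P=w[m]; print(n,len(P),P.min(0),P.max(0),P.mean(0))
a=load('scene')['img'][140:240,340:460]; b=load('side')['img'][110:210,220:340]
cv2.imwrite('pics/hang3.png',np.hstack([cv2.resize(x,(396,330),interpolation=cv2.INTER_CUBIC) for x in (a,b)]))
```

```text
[0.5544 0.2118 0.2892] 24.7 [-0.6416  0.6423 -0.3527] 0.03975272140078267
scene 139 [0.5503 0.2151 0.1522] [0.5666 0.3275 0.1798] [0.5589 0.2736 0.1691]
side 2 [0.5495 0.3102 0.1673] [0.5512 0.315  0.1703] [0.5503 0.3126 0.1688]
```

View pics/hang3.png

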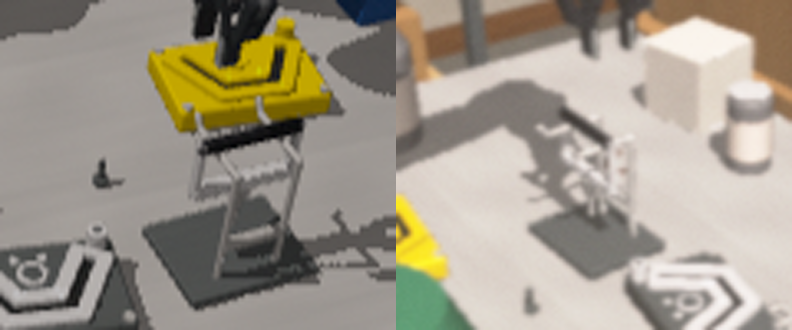

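The crops show the tool hanging with its black bar across both prongs and the gripper clear of it.

```bash
python3 -c "
from station import bot
print(bot.job_done())"
```

```text
the job is handed in; nothing more can be done
None
```

I traced the gasket groove from the boss end to the far end with the tip about 1 mm or less above the floor, at about 2 cm/s with no sign of wall contact. The tool now hangs by its bar on both prongs, the gripper is clear, and I handed the job in at about 25 s; no result was shown.

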